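Edge a slim cake board out of its tray and lay it on the scale

ROBOT

A 6-joint arm with a two-finger parallel gripper is mounted at the origin on a cart in front of the work surface, level with it; the furniture and walls round the work are solid. World frame = base frame: x ahead of the robot, y to its left, z up, the work surface at z = 0. Lengths are in m, angles in rad, forces in N, time in s.
With the tool pointing down it reaches from about 0.25 to 0.8 m from the base axis. Payload 3.9 kg.
Tool frame: the origin (TCP) lies at the very end of the fingers, on their centre line; the grasp point (between the pads) lies pinch_z behind it (pinch_z is the distance from the TCP to the grasp point, in m); z points along the fingers, y is the line along which they close (so a half turn about z gives the same grasp; the last joint's range is limited). The gripper opens to 85 mm and grips with 20 to 120 N. Pads are 22 mm wide; open, the fingers measure 114 mm over their backs; the gripper's body (76 mm by 85 mm) begins 54 mm behind the grasp point. The pads swing forward as they close: fully open they stand 13 mm farther back than shut.
Start: joints at [1.21, 0.26, -0.138, 1.173, 0, 1.571], TCP at [0.185, 0.491, 0.231] pointing down, gripper open.
Joint ranges: [-2.78, 2.78], [-0.83, 1.72], [-1.28, 1.37], [-1.9, 2.12], [-1.57, 1.48], [-3.14, 3.14]. Speed limits (rad/s): [2.57, 2.57, 3.14, 3.14, 3.14, 3.14].

INTERFACE

Orientations are given as a rotation vector (axis times angle).
In Python, from station import * gives the robot as it stands. The module is installed in compiled form; this text tells all that it offers.
- The arm moves only by the tool drive_tool, never from a script. Its argument "moves" is a list of rows, each a list of 7 numbers: the shift along the tool's x, y, z as a fraction of full scale, then the turn, a rotation vector about the tool's x, y, z as a fraction of full scale, then the opening, from -1 (shut) to 1 (fully open). In form: [[x, y, z, rx, ry, rz, claw], ...]. A call has 1 to 8 rows; each row shifts and turns the commanded pose from where the row before left it, along the tool's axes as they then stand; what a row does not reach is not made up. Full scale, the value 1, is 0.3 m for a shift and pi rad for a turn. A row lasts 1/10 s, in which the tool goes at most 50 mm and 8.59 degrees, less where a joint would pass 70% of its speed; a pose out of reach is approached as far as the arm can. A call with a number of a shift or a turn outside -1 to 1 is refused whole. A call with a gripper value outside its range is refused whole. The fingers move at their own pace and stop on an object; "newtons" is the grip in N (left out, the last holds). Time passes only in rows, so rows that do not move let the fingers close. It gives the time, the measured TCP pose, the force, the opening and the grip force at its end, in the units of the state.
- get_obs(): the state, without advancing time (a new reading comes with each control period).
- read_camera(name): name is "scene" or "top"; returns a dict with "image" (400x640x3 uint8, red, green, blue), "K" (3x3 intrinsics, pixels), "k1" (the pictures are not rectified: a ray, as slopes to the right and down, at radius r is drawn at 1 + k1 r^2 times it, then the intrinsics apply), "eye" and "orientation" of the camera in the world. Camera axes: x right, y up, looking along -z (the intrinsics and any distortion apply to the point x, -y, -z); pixel columns grow to the right and rows downward; lengths in m; the calibration is good to about 2 mm. A picture is of the moment at which its call begins. There is no depth.
- sign_off(): hands the job in; it is judged then, once.
Trained networks look in the newest picture that a camera, given by its name, has taken for a name from the list of things; names that differ only in an ending like _2 or _b are one class to them, and where a whole thing is asked for, a point or a joint stands for the part that bears it (a point fixed in the world has none). Each returns a list of dicts, best first, with "conf" (0 to 1); they miss things now and then, are a little off and sometimes report something else, mostly with a low value. They report only what shows in the picture. A call takes as long as a camera call.
- regions_of(camera, label): "region" (400x640 bool, what is visible of it) and "centre" ([column, row] in pixels, amid what is visible of it).
- landmark_of(camera, label): "centre" ([column, row] in pixels: a listed point, or the origin of a listed thing).
The state is a dict: "t": time; "joints": joint angles; "joint_velocities": joint speeds; "effort": joint torques, N m; "tcp_pos": TCP position; "ee_rot": TCP orientation; "wrist_force": force on the tool from outside, world axes, zero at the start; "moment": the same for the moment, N m; "opening": finger opening in m; "gripper_force": force on a finger pad.
Only numpy, scipy, OpenCV 4.12 (cv2) and the standard library are available. Lean on these libraries where they do the work, as an engineer would, in place of code of your own. Each camera call takes 0.05 s, during which the arm holds its last target. There are 200 camera calls.

TASK

The slim cake board lies sunk between the lips of its raised metal tray, too flat to get hold of there. Press lightly on top of it and slide it, still lying flat, over the low sill of the tray's open front end until enough of it overhangs to pinch; then pinch the overhanging end by its two long sides, lift it off, lay it gently on the scale, centred on the round pan, and let go. Do not press hard on the board or the scale, and leave the other things where they are.

Things in the scene. Friction and masses are not known exactly. Their poses are not given: they have to be found in the camera images.
- board: Slim flat cake board of dark wood, 170 (its x) x 60 (y) x 4 mm thick, 0.06 to 0.12 kg. Origin at the centre of its underside, z up. Starts in the tray, x along the tray's x, wholly over the tray floor. Slides on the smooth floor under a light press on its top (5 to 10 N down is plenty; a fingertip grips it better than the floor does). Pressed onto the tray with over 25 N it counts as damaged.
- tray: Raised aluminium tray, fixed, 210 x 80 mm. Origin on the worktop; floor top 60 mm above it, 64 mm wide between side lips, from the open front edge at x = -115 mm to a back lip at x = +87 mm; lips 8 mm high. The last 26 mm before the front edge (-x, nearest the robot) ramp up to a rounded sill of unknown height, 1.5 to 4 mm: the board's front end rides up on it, so the board rises under the finger as it slides.
- scale: Grey bench scale, fixed to the worktop, housing 170 (its x) x 120 (its y) mm, housing top 39 mm above the worktop, with a steel round pan 104 mm across above it. Origin on the worktop under the pan's centre; display at its front (-x). The pan does not move. Pushed with more than 30 N it counts as damaged.
- pan (a point): Centre of the upper face of the scale's round pan, 72 mm above the worktop, 33 mm above the housing. The board is longer than the pan, so both its ends stand out past the pan's rim in mid-air and can be held while it is laid down.
- ring: Loose steel fluted pastry ring, 55 mm across, 30 mm high, standing on the worktop between and in front of tray and scale; origin at the centre of its underside. Leave alone.
- cup: Loose small steel measuring cup with handle, 61 x 135 x 37 mm, on the right of the worktop; origin under its centre. Leave alone.
- vanilla: Loose brown glass bottle, 47 mm across, 118 mm high, standing behind the work; origin at the centre of its underside. Leave alone.
- ginger: Loose small jar with a red cap, 38 mm across, 66 mm high, standing behind the work; origin at the centre of its underside. Leave alone.

How it is judged:
By the outcome, as a careful person would: the job done as asked, in the order asked, and still so for the second after the job is handed in, with the robot touching nothing.
It also fails if it takes over 67 s, if anything falls off the work surface, if the arm or the gripper's body presses on something with over 40 N, if the wrist force passes 120 N, or if a joint passes its speed limit or range.

## Working session

There is one attempt and no reset: what is moved stays moved. The work goes in short steps, Python scripts to look and compute and a tool call to move; the robot and the scene stay as the last step left them, time stands still between calls to the robot, and variables do not carry over. Pictures are saved under pics/ and viewed, at most 10 in all, crops included, and the job is handed in when it is done.

Besides the shell and the picture viewer there is one more tool, called after ">>>" as name(argument=value, ...), one argument or row to a line, values as JSON. drive_tool: Moves the arm, as the interface text tells. Shift numbers are shares of 0.3 m and turn numbers shares of pi rad, none past 1 either way. Its arguments: {"type":"object","properties":{"moves":{"type":"array","items":{"type":"array","items":{"type":"number"}}},"newtons":{"type":"number"}},"required":["moves"]}

```bash
mkdir -p pics
cat > h.py <<'E'
from station import *
import numpy as np, cv2
from scipy.spatial.transform import Rotation as R
def rot(o):
    o=np.array(o,float)
    if o.shape==(3,3): return o
    if o.shape==(4,): return None
    return R.from_rotvec(o).as_matrix()
def ray(c,px):
    K=np.array(c["K"]);d=np.array([c["k1"],0,0,0],float)
    p=cv2.undistortPoints(np.array(px,float).reshape(-1,1,2),K,d).reshape(-1,2)
    v=np.c_[p[:,0],-p[:,1],-np.ones(len(p))]
    return v@rot(c["orientation"]).T
def onz(c,px,z):
    v=ray(c,px);e=np.array(c["eye"]);return e+v*((z-e[2])/v[:,2])[:,None]
def proj(c,P):
    q=(np.atleast_2d(P)-c["eye"])@rot(c["orientation"])
    q=q*[1,-1,-1];
    return cv2.projectPoints(q,np.zeros(3),np.zeros(3),np.array(c["K"]),np.array([c["k1"],0,0,0],float))[0].reshape(-1,2)
E
python3 - <<'E'
from h import *
o=get_obs();print(o)
for n in("scene","top"):
    c=read_camera(n);cv2.imwrite(f"pics/{n}0.png",c["image"][:,:,::-1]);print(n,c["K"],c["k1"],c["eye"],c["orientation"])
    for l in("board","tray","scale","pan","ring","cup","vanilla","ginger"):
        z={"board":.06,"pan":.072}.get(l,0)
        for r in landmark_of(n,l)[:2]: print(l,r["conf"],r["centre"],onz(c,r["centre"],z).round(4))
E
```

```text
{'t': 0.0, 'joints': array([ 1.21000221e+00,  2.60670920e-01, -1.39385444e-01,  1.17269068e+00,
        3.85184439e-06,  1.57080525e+00]), 'joint_velocities': array([-0.00084584, -0.00112   , -0.00053248, -0.0002252 ,  0.00020562,
       -0.00114668]), 'effort': array([ 3.67101084e-04, -4.05675852e+01,  2.53922957e+01,  1.86987425e-02,
       -2.23233720e-06,  1.66084669e-05]), 'tcp_pos': array([0.18509109, 0.49055823, 0.23046557]), 'ee_rot': array([-5.63615245e-01, -3.09026058e+00,  3.01303901e-03]), 'wrist_force': array([ 0.40215042, -0.02727313,  0.29225698]), 'moment': array([-0.03355676,  0.02368696,  0.03458992]), 'gripper_force': 0.0, 'opening': 0.08551386870665449}
scene [[441.34176671   0.         316.54440782]
 [  0.         441.34176671 200.48276564]
 [  0.           0.           1.        ]] -0.10142457408582721 [ 0.14056893 -0.59414014  0.71421584] [ 0.78125269 -0.30327964 -0.66644536]
board 0.79 [349.9, 225.7] [[ 0.6091 -0.169   0.06  ]]
tray 0.72 [347.8, 242.5] [[ 0.6136 -0.1633  0.    ]]
scale 0.74 [291.8, 189.3] [[0.6291 0.0503 0.    ]]
pan 0.76 [288.5, 168.4] [[0.61
[... 277 characters left out ...]
    ]]
top [[449.90845725   0.         321.86311625]
 [  0.         449.90845725 207.49111492]
 [  0.           0.           1.        ]] -0.08954596607151638 [ 0.50654725 -0.060999    0.96277143] [ 0.06314635 -0.07729727 -1.58317804]
board 0.84 [367.3, 196.2] [[ 0.609  -0.1619  0.06  ]]
tray 0.84 [363.8, 199.6] [[ 0.6085 -0.1609  0.    ]]
tray 0.25 [261.9, 191.2] [[0.6296 0.0586 0.    ]]
scale 0.7 [263.5, 191.9] [[0.6281 0.0551 0.    ]]
pan 0.91 [260.3, 186.6] [[0.6297 0.0528 0.072 ]]
ring 0.59 [302.5, 275.0] [[ 0.4492 -0.0271  0.    ]]
cup 0.56 [415.1, 249.6] [[ 0.4994 -0.2689  0.    ]]
vanilla 0.81 [261.4, 119.6] [[0.7881 0.0598 0.    ]]
ginger 0.92 [229.4, 135.4] [[0.7538 0.13   0.    ]]
```

Run:
```python
from h import *
i=cv2.imread("pics/top0.png");cv2.imwrite("pics/top0c.png",cv2.resize(i[130:290,200:460],None,fx=3,fy=3,interpolation=cv2.INTER_CUBIC))
c=read_camera("top")
for l,z in(("board",.064),("tray",.068),("pan",.072),("scale",.05)):
    r=regions_of("top",l)[0];m=r["region"].astype(np.uint8)
    k=max(cv2.findContours(m,0,1)[0],key=cv2.contourArea).reshape(-1,2)
    P=onz(c,k,z)[:,:2].astype(np.float32);b=cv2.minAreaRect(P*1000);print(l,r["conf"],b, P.mean(0),m.sum())
```

```text
board 0.92 ((607.8793334960938, -155.75674438476562), (169.75013732910156, 60.20144271850586), 2.8030126094818115) [ 0.607406   -0.15570353] 2397
tray 0.85 ((598.5642700195312, -155.19647216796875), (211.63812255859375, 80.91264343261719), 2.5691616535186768) [ 0.59752685 -0.15503144] 1614
pan 0.59 ((620.0151977539062, 49.85960388183594), (117.8664779663086, 166.10595703125), 86.10369110107422) [0.620172   0.04972702] 4722
scale 0.57 ((623.8301391601562, 52.73897933959961), (117.14653778076172, 167.4125518798828), 85.70819091796875) [0.62321544 0.05309944] 4546
```

View pics/top0c.png

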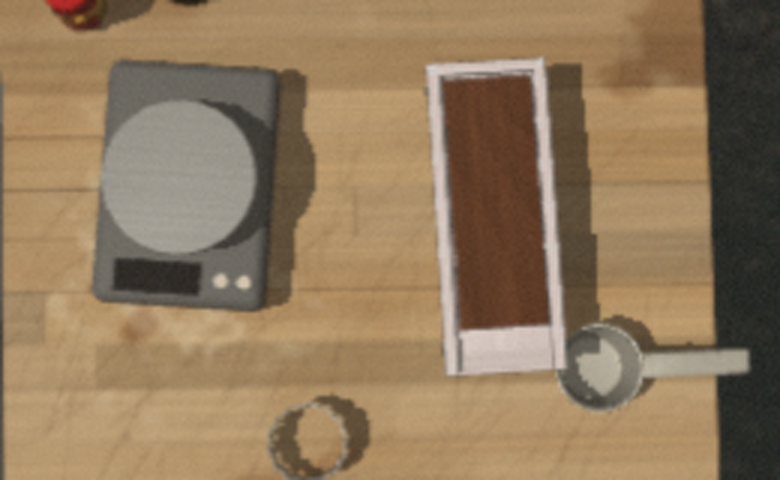

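Run:
```python
import station;print([ (n,getattr(station,n)) for n in dir(station) if not n.startswith('_')])
```

```text
[('MotionError', <class 'station.MotionError'>), ('get_obs', <function make.<locals>.<lambda> at 0x7f84a4704540>), ('landmark_of', <function make.<locals>.keyed.<locals>.call at 0x7f84a47047c0>), ('pinch_z', 0.0187), ('read_camera', <function make.<locals>.drawn_camera at 0x7f84a4704040>), ('regions_of', <function make.<locals>.keyed.<locals>.call at 0x7f84a4704680>), ('sign_off', <function connect.<locals>.done at 0x7f84a4677740>)]
```

>>> drive_tool(
  moves=[
    [0,0,0,0,0,-0.0437,-1],
    [0,0,0,0,0,-0.0437,-1],
    [0,0,0,0,0,-0.0437,-1],
    [-0.088,-0.1385,0,0,0,0,-1],
    [-0.088,-0.1385,0,0,0,0,-1],
    [-0.088,-0.1385,0,0,0,0,-1],
    [-0.088,-0.1385,0,0,0,0,-1],
    [-0.088,-0.1385,0,0,0,0,-1],
  ],
  newtons=30,
)

```text
t: 1.95
tcp_pos: [0.3286, 0.2889, 0.2315]
ee_rot: [-0.081, 3.14, 0.001]
wrist_force: [1.8, 0.6, -0.1]
opening: -0.0
gripper_force: 0.0
```

>>> drive_tool(
  moves=[
    [-0.088,-0.1385,0,0,0,0,-1],
    [-0.088,-0.1385,0,0,0,0,-1],
    [-0.088,-0.1385,0,0,0,0,-1],
    [-0.088,-0.1385,0,0,0,0,-1],
    [-0.088,-0.1385,0,0,0,0,-1],
    [-0.088,-0.1385,0,0,0,0,-1],
    [-0.088,-0.1385,0,0,0,0,-1],
    [-0.088,-0.1385,0,0,0,0,-1],
  ],
)

```text
t: 2.75
tcp_pos: [0.5566, -0.0327, 0.2314]
ee_rot: [-0.08, 3.14, 0.0]
wrist_force: [0.3, 0.2, 0.4]
opening: -0.0001
gripper_force: 0.0
```

>>> drive_tool(
  moves=[
    [-0.088,-0.1385,0,0,0,0,-1],
    [-0.088,-0.1385,0,0,0,0,-1],
    [-0.088,-0.1385,0,0,0,0,-1],
    [0,0,0.15,0,0,0,-1],
    [0,0,0.15,0,0,0,-1],
    [0,0,0.15,0,0,0,-1],
    [0,0,0,0,0,0,-1],
    [0,0,0,0,0,0,-1],
  ],
)

```text
t: 3.55
tcp_pos: [0.6405, -0.151, 0.0962]
ee_rot: [0.08, -3.139, -0.001]
wrist_force: [0.4, -0.6, 1.0]
opening: 0.0001
gripper_force: 0.0
```

>>> drive_tool(
  moves=[
    [0,0,0.05,0,0,0,-1],
    [0,0,0.03,0,0,0,-1],
    [0,0,0.015,0,0,0,-1],
    [0,0,0.003,0,0,0,-1],
    [0,0,0.002,0,0,0,-1],
    [0,0,0.002,0,0,0,-1],
    [0,0,0,0,0,0,-1],
  ],
)

```text
t: 4.25
tcp_pos: [0.6414, -0.1512, 0.0661]
ee_rot: [-0.08, 3.14, -0.0]
wrist_force: [-0.4, 0.5, -0.4]
opening: -0.0001
gripper_force: 0.0
```

Run:
```python
from h import *
o=get_obs();print(o["tcp_pos"],o["wrist_force"])
c=read_camera("top")
q=proj(c,o["tcp_pos"])[0];print(q)
i=c["image"][130:250,300:460,::-1]
s=read_camera("scene");print(proj(s,o["tcp_pos"]))
j=s["image"][140:300,240:450,::-1]
i=cv2.resize(i,(480,360));j=cv2.resize(j,(472,360));cv2.imwrite("pics/a.png",cv2.resize(np.hstack([i,j]),(800,300)))
```

```text
[ 0.64137083 -0.15124841  0.06613187] [-0.43800458  0.48669455 -0.42748485]
[361.97439047 179.962167  ]
[[355.2843528  211.85912172]]
```

View pics/a.png

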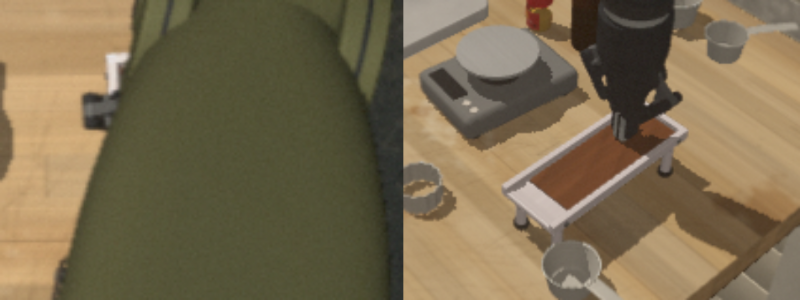

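The top view is hidden by the arm. In the scene view the shut fingertips (crop about 625,130) sit just above the board, midway between the lips, and the front ramp is visible at about 540,195.

>>> drive_tool(
  moves=[
    [0,0,0.002,0,0,0,-1],
    [0,0,0.002,0,0,0,-1],
    [0,0,0.001,0,0,0,-1],
    [0,0,0.001,0,0,0,-1],
    [0,0,0,0,0,0,-1],
  ],
)

```text
t: 4.85
tcp_pos: [0.641, -0.1512, 0.0641]
ee_rot: [0.08, -3.141, 0.0]
wrist_force: [-1.1, 0.6, 1.6]
opening: -0.0
gripper_force: 1.0
```

>>> drive_tool(
  moves=[
    [0,0,0.001,0,0,0,-1],
    [0,0,0.001,0,0,0,-1],
    [0,0,0,0,0,0,-1],
  ],
)

```text
t: 5.15
tcp_pos: [0.6411, -0.1512, 0.0641]
ee_rot: [-0.08, 3.14, -0.0]
wrist_force: [-1.6, 0.3, 4.4]
opening: -0.0
gripper_force: 2.8
```

>>> drive_tool(
  moves=[
    [0,0,0.001,0,0,0,-1],
    [0,0,0.001,0,0,0,-1],
    [0.007,0,0,0,0,0,-1],
    [0.013,0,0,0,0,0,-1],
    [0.013,0,0,0,0,0,-1],
    [0.007,0,0,0,0,0,-1],
    [0,0,0,0,0,0,-1],
  ],
)

```text
t: 5.85
tcp_pos: [0.6308, -0.1522, 0.0641]
ee_rot: [-0.08, 3.137, -0.001]
wrist_force: [2.3, 0.7, 5.9]
opening: 0.0003
gripper_force: 3.2
```

>>> drive_tool(
  moves=[
    [0.013,0,0,0,0,0,-1],
    [0.013,0,0,0,0,0,-1],
    [0.013,0,0,0,0,0,-1],
    [0.013,0,0,0,0,0,-1],
    [0.013,0,0,0,0,0,-1],
    [0,0,0,0,0,0,-1],
  ],
)

```text
t: 6.45
tcp_pos: [0.6121, -0.1533, 0.0647]
ee_rot: [-0.08, 3.135, -0.002]
wrist_force: [2.8, -1.0, 8.5]
opening: 0.0004
gripper_force: 4.0
```

```bash
cat >> h.py <<'E'
def look(f):
    c=read_camera("scene");o=get_obs()
    cv2.imwrite(f"pics/{f}.png",cv2.resize(c["image"][190:300,270:430,::-1],None,fx=4,fy=4,interpolation=cv2.INTER_CUBIC))
    m=regions_of("scene","board")
    for r in m[:2]:
        k=max(cv2.findContours(r["region"].astype(np.uint8),0,1)[0],key=cv2.contourArea).reshape(-1,2)
        P=onz(c,k,.065)[:,:2]-[.6085,-.155];a=np.radians(2.7)
        L=P@np.array([[np.cos(a),-np.sin(a)],[np.sin(a),np.cos(a)]])
        print(r["conf"],"local min/max mm",(L.min(0)*1e3).round(1),(L.max(0)*1e3).round(1))
    print(o["tcp_pos"].round(4),o["wrist_force"].round(1),o["t"])
E
python3 -c "
from h import *
look('b')"
```

```text
0.59 local min/max mm [-117.3  -36.7] [55.  25.1]
[ 0.6122 -0.1534  0.0647] [2.7 0.9 8.6] 6.5
```

>>> drive_tool(
  moves=[
    [0.013,0,-0.001,0,0,0,-1],
    [0.013,0,0,0,0,0,-1],
    [0.013,0,0,0,0,0,-1],
    [0.013,0,0,0,0,0,-1],
    [0.013,0,-0.001,0,0,0,-1],
    [0.013,0,0,0,0,0,-1],
    [0.013,0,0,0,0,0,-1],
  ],
)

```text
t: 7.25
tcp_pos: [0.5849, -0.1547, 0.0649]
ee_rot: [-0.08, 3.135, -0.002]
wrist_force: [2.6, 0.1, 5.8]
opening: -0.0001
gripper_force: 3.1
```

>>> drive_tool(
  moves=[
    [0.013,0,0,0,0,0,-1],
    [0.013,0,0,0,0,0,-1],
    [0.013,0,0,0,0,0,-1],
    [0.013,0,0,0,0,0,-1],
    [0.013,0,0,0,0,0,-1],
    [0.013,0,0,0,0,0,-1],
    [0.013,0,0,0,0,0,-1],
    [0,0,0,0,0,0,-1],
  ],
)

```text
t: 8.05
tcp_pos: [0.5574, -0.1561, 0.065]
ee_rot: [-0.08, 3.135, -0.002]
wrist_force: [2.0, -0.0, 7.9]
opening: -0.0
gripper_force: 3.9
```

```bash
python3 -c "
from h import *
look('c')"
```

```text
0.69 local min/max mm [-169.   -35.1] [-0.4 24.9]
[ 0.5574 -0.1561  0.065 ] [ 1.9 -0.1  7.9] 8.1
```

View pics/c.png

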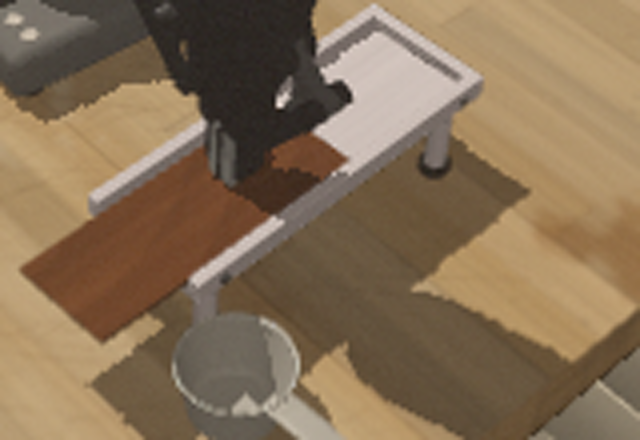

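The board (crop corners about 22,270 and 105,340) overhangs the front by about 54 mm and lies flat. I'll lift off and check from the top.

>>> drive_tool(
  moves=[
    [0,0,-0.01,0,0,0,-1],
    [0,0,-0.1,0,0,0,-1],
    [0,0,-0.15,0,0,0,1],
    [0,0,-0.15,0,0,0,1],
    [0.08,0.14,0,0,0,0,1],
    [0.08,0.14,0,0,0,0,1],
    [0.08,0.14,0,0,0,0,1],
    [0.08,0.14,0,0,0,0,1],
  ],
)

```text
t: 8.95
tcp_pos: [0.4485, 0.0083, 0.1857]
ee_rot: [0.079, -3.139, 0.0]
wrist_force: [0.9, 1.5, 0.9]
opening: 0.085
gripper_force: 0.0
```

Run:
```python
from h import *
c=read_camera("top");o=get_obs();print(o["tcp_pos"],o["wrist_force"],o["opening"],o["ee_rot"])
cv2.imwrite("pics/d.png",cv2.resize(c["image"][130:330,200:460,::-1],None,fx=3,fy=3,interpolation=cv2.INTER_CUBIC))
for l,z in(("board",.066),("cup",.037),("ring",.03)):
    for r in regions_of("top",l)[:1]:
        k=max(cv2.findContours(r["region"].astype(np.uint8),0,1)[0],key=cv2.contourArea).reshape(-1,2)
        P=onz(c,k,z)[:,:2].astype(np.float32);print(l,r["conf"],cv2.minAreaRect(P*1000),P.min(0),P.max(0))
```

```text
[0.44272493 0.01329919 0.18523362] [-6.72644484  4.5636631  -0.31240792] 0.08527350495858481 [ 0.08652932 -3.13216245 -0.00805853]
cup 0.74 ((486.7206726074219, -262.8664855957031), (128.21804809570312, 60.48180389404297), 77.57978057861328) [ 0.4644668 -0.3298194] [ 0.5241275  -0.19831267]
```

View pics/d.png

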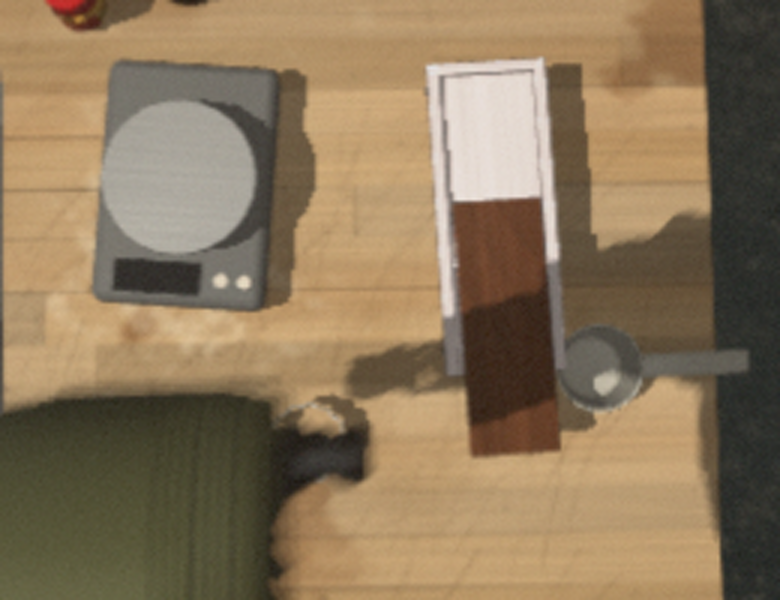

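The board's corners are at crop (472,455), (560,450), (455,202), (543,198). The pan spans 102–256 in columns and 100–253 in rows.

Run:
```python
from h import *
c=read_camera("top");o=get_obs();print(o["tcp_pos"],o["ee_rot"])
f=lambda p:np.array(p,float)/3+[200,130]-.33
P=onz(c,f([[472,455],[560,450],[455,202],[543,198]]),.067);print(P.round(4))
a=P[:2].mean(0);b=P[2:].mean(0);d=b-a;print("front mid",a,"centre",(a+b)/2,"yaw",np.degrees(np.arctan2(d[1],d[0])),np.linalg.norm(d))
print("pan",onz(c,f([[179,176.5],[102,176.5],[256,176.5],[179,100],[179,253]]),.072).round(4))
g=cv2.cvtColor(cv2.imread("pics/top0.png"),cv2.COLOR_BGR2GRAY)
h=cv2.HoughCircles(g[150:230,220:300],cv2.HOUGH_GRADIENT_ALT,1,50,param1=150,param2=.7,minRadius=22,maxRadius=30)
if h is not None: print(h,onz(c,h[0,0,:2]+[220,150],.072))
```

```text
[0.45066976 0.00712695 0.18615094] [ 8.12163255e-02 -3.14050661e+00  1.08955499e-03]
[[ 0.4392 -0.1371  0.067 ]
 [ 0.4414 -0.1954  0.067 ]
 [ 0.607  -0.129   0.067 ]
 [ 0.6089 -0.1881  0.067 ]]
front mid [ 0.44028506 -0.16620271  0.067     ] centre [ 0.52412417 -0.16237843  0.067     ] yaw 2.6117059312450626 0.16785256652357008
pan [[0.6259 0.0548 0.072 ]
 [0.6266 0.1062 0.072 ]
 [0.6252 0.0035 0.072 ]
 [0.6776 0.0548 0.072 ]
 [0.5749 0.0548 0.072 ]]
[[[40.      39.      25.81923]]] [[0.62489523 0.05342469 0.072     ]]
```

>>> drive_tool(
  moves=[
    [-0.007,-0.144,0,0,0,0,1],
    [-0.007,-0.144,0,0,0,0,1],
    [-0.007,-0.144,0,0,0,0,1],
    [-0.007,-0.144,0,0,0,0,1],
    [0,0,0.12,0,0,0,1],
    [0,0,0.13,0,0,0,1],
    [0,0,0,0,0,0,1],
    [0,0,0,0,0,0,1],
  ],
)

```text
t: 10.0
tcp_pos: [0.4674, -0.1658, 0.111]
ee_rot: [0.077, -3.138, -0.001]
wrist_force: [0.6, 1.0, 0.8]
opening: 0.0853
gripper_force: 0.0
```

>>> drive_tool(
  moves=[
    [0,0.003,0.08,0,0,0,1],
    [0,0,0.06,0,0,0,1],
    [0,0,0.05,0,0,0,1],
    [0,0,0.023,0,0,0,1],
    [0,0,0,0,0,0,1],
    [0,0,0,0,0,0,1],
  ],
)

```text
t: 10.6
tcp_pos: [0.4692, -0.1644, 0.0487]
ee_rot: [-0.08, 3.138, -0.001]
wrist_force: [0.8, -0.6, 0.1]
opening: 0.0859
gripper_force: 0.0
```

```bash
python3 -c "
from h import *
look('e')"
```

```text
0.89 local min/max mm [-75.8 -33.8] [-2.8 23.2]
[ 0.4691 -0.1644  0.0488] [-0.5 -1.1  0.1] 10.65
```

View pics/e.png

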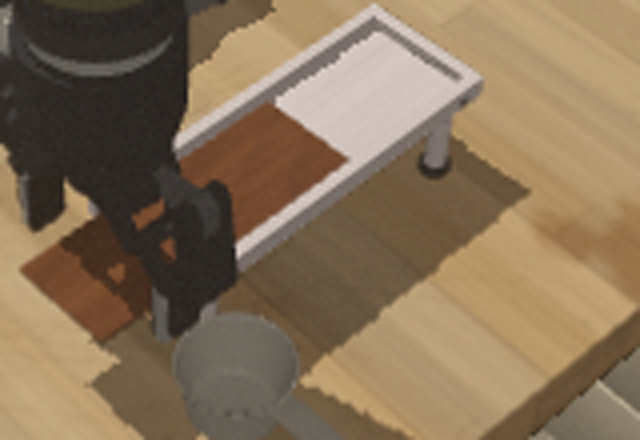

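>>> drive_tool(
  moves=[
    [0,0,0.006,0,0,0,1],
    [0,0,0,0,0,0,0.5],
    [0,0,0,0,0,0,0.2],
    [0,0,0,0,0,0,0.0],
    [0,0,0,0,0,0,-0.5],
    [0,0,0,0,0,0,-1],
    [0,0,0,0,0,0,-1],
    [0,0,0,0,0,0,-1],
  ],
  newtons=45,
)

```text
t: 11.5
tcp_pos: [0.4679, -0.164, 0.0458]
ee_rot: [-0.08, 3.14, -0.0]
wrist_force: [-0.8, 0.1, 4.0]
opening: 0.0587
gripper_force: 47.3
```

>>> drive_tool(
  moves=[
    [0,0,-0.01,0,0,0,-1],
    [0,0,-0.02,0,0,0,-1],
    [0,0,-0.03,0,0,0,-1],
    [0,0,-0.04,0,0,0,-1],
    [0,0,-0.05,0,0,0,-1],
    [0,0,-0.03,0,0,0,-1],
    [0,0,-0.01,0,0,0,-1],
    [0,0,0,0,0,0,-1],
  ],
)

```text
t: 12.3
tcp_pos: [0.4682, -0.164, 0.1031]
ee_rot: [-0.08, 3.14, -0.001]
wrist_force: [0.1, -0.4, -1.5]
opening: 0.0584
gripper_force: 48.3
```

Run:
```python
from h import *
o=get_obs();print(o)
c=read_camera("scene");cv2.imwrite("pics/f.png",cv2.resize(c["image"][140:300,240:450,::-1],None,fx=3,fy=3,interpolation=cv2.INTER_CUBIC))
```

```text
{'t': 12.3, 'joints': array([-3.37002203e-01,  3.03698056e-01, -4.35226082e-01,  8.30868972e-01,
        1.33446327e-06, -3.88119337e-01]), 'joint_velocities': array([ 0.00097775,  0.0140603 , -0.01974548, -0.01045257, -0.00090891,
        0.00053945]), 'effort': array([ 1.65445552e-03, -4.05311930e+01,  2.25035942e+01,  3.78153997e-02,
        2.17110431e-02, -6.17541014e-05]), 'tcp_pos': array([ 0.46816214, -0.16402836,  0.10306376]), 'ee_rot': array([-8.02618818e-02,  3.13962839e+00, -5.56779878e-04]), 'wrist_force': array([ 0.10129593, -0.37387255, -1.54101441]), 'moment': array([-0.0150538 ,  0.02686059,  0.0359044 ]), 'gripper_force': 48.32364857196808, 'opening': 0.05844026286464129}
```

View pics/f.png

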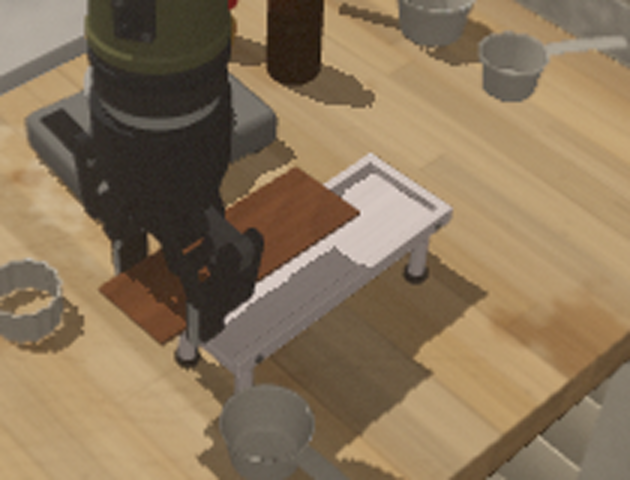

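The board is held roughly level above the tray, with corners at crop (100,290), (165,342), (297,168) and (358,212). Next I'll move it over the pan.

>>> drive_tool(
  moves=[
    [-0.019,0.035,0,0,0,0,-1],
    [-0.056,0.105,0,0,0,0,-1],
    [-0.075,0.14,0,0,0,0,-1],
    [-0.075,0.14,0,0,0,0,-1],
    [-0.075,0.14,0,0,0,0,-1],
    [-0.056,0.105,0,0,0,0,-1],
    [-0.019,0.036,0,0,0,0,-1],
    [0,0,0,0,0,0,-1],
  ],
)

```text
t: 13.15
tcp_pos: [0.5697, 0.054, 0.1018]
ee_rot: [0.085, -3.14, -0.0]
wrist_force: [-0.7, 0.2, -1.1]
opening: 0.0581
gripper_force: 48.5
```

Run:
```python
from h import *
c=read_camera("top");s=read_camera("scene");o=get_obs();print(o["tcp_pos"],o["ee_rot"],o["wrist_force"])
# pitch from earlier lifted picture corners
p=np.array([[100,290],[165,342],[297,168],[358,212]])/3+[240,140]-.33
ob=np.array([[-85,30,2],[-85,-30,2],[85,30,2],[85,-30,2]])/1e3
from scipy.optimize import least_squares
f=lambda q:(proj(s,R.from_euler("zyx",q[3:]).apply(ob)+q[:3])-p).ravel()
r=least_squares(f,[.52,-.16,.12,.045,0,0]);print("pose",r.x[:3],np.degrees(r.x[3:]),r.fun)
a=cv2.resize(c["image"][110:270,200:360,::-1],(400,400));b=cv2.resize(s["image"][90:250,210:370,::-1],(400,400))
cv2.imwrite("pics/g.png",np.hstack([a,b]))
```

```text
[0.56832425 0.05148485 0.10188065] [ 8.03412092e-02 -3.13835029e+00  1.19339839e-03] [ 0.69783368  0.42187639 -1.10341424]
pose [ 0.5350128  -0.15266296  0.10283607] [ 1.85128545  0.48778092 -1.85844621] [ 0.40535134 -0.18754369 -0.35301694  0.16717863 -0.50974822  0.13034443
  0.4528653  -0.111158  ]
```

View pics/g.png

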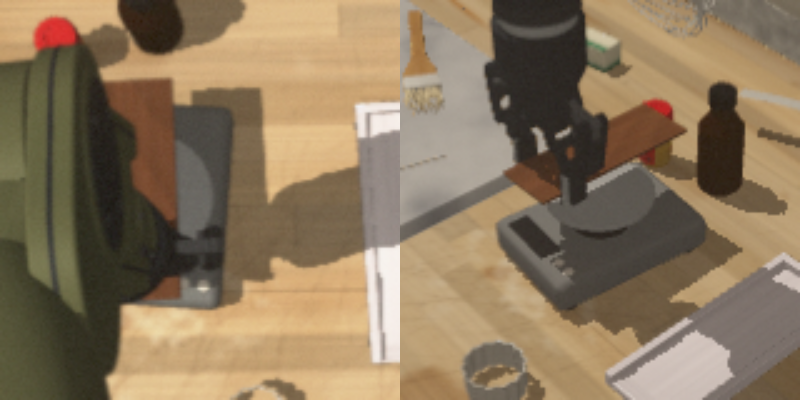

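The top view (left) shows the board's right corners at crop (172,79) and (180,298). The scene view (right) shows its corners at (503,174), (545,203), (687,129) and (647,102).

Run:
```python
from h import *
from scipy.optimize import least_squares
c=read_camera("top");s=read_camera("scene")
pt=np.array([[172.5,79],[180,299]])/2.5+[200,110]-.3
ps=np.array([[103,174],[145,203],[287,129],[247,102]])/2.5+[210,90]-.3
print(onz(c,pt,.1226).round(4))
ob=np.array([[-85,30,4],[-85,-30,4],[85,-30,4],[85,30,4]])/1e3
def f(q,full=False):
    P=R.from_euler("zy",[q[3],q[4]]).apply(ob)+q[:3]
    a=(proj(c,P[[2,1]])-pt).ravel();b=(proj(s,P)-ps-q[5:7]).ravel()   # scene offset free (calibration)
    return np.r_[2*a,b,(q[2]-.1186)/.001,q[5:7]/2]
r=least_squares(f,[.62,.05,.12,.045,0,0,0]);print(r.x[:3].round(4),np.degrees(r.x[3:5]),r.x[5:],r.fun.round(2))
print(get_obs()["tcp_pos"])
```

```text
[[0.7096 0.0304 0.1226]
 [0.542  0.0252 0.1226]]
[0.625  0.0577 0.1182] [2.03362592 1.13118125] [-1.91408083 -1.74350198] [-0.15 -1.    0.34  0.85 -0.39 -0.92 -0.4   0.2   0.77  0.13 -0.45  0.15
 -0.39 -0.96 -0.87]
[0.5683143  0.05061273 0.10221375]
```

>>> drive_tool(
  moves=[
    [0,0,0.02,0,-0.0055,0,-1],
    [0,0,0.03,0,0,0,-1],
    [0,0,0.03,0,0,0,-1],
    [0,0,0.013,0,0,0,-1],
    [0,0,0,0,0,0,-1],
    [0,0,0,0,0,0,-1],
  ],
)

```text
t: 13.95
tcp_pos: [0.5699, 0.0517, 0.0746]
ee_rot: [-0.079, 3.124, 0.001]
wrist_force: [0.4, -0.2, -0.7]
opening: 0.0583
gripper_force: 48.5
```

Run:
```python
from h import *
c=read_camera("top");o=get_obs();print(o["tcp_pos"],o["ee_rot"],o["wrist_force"])
i=c["image"].astype(int);m=((i[...,0]-i[...,2]>25)&(i[...,0]<135)).astype(np.uint8)
sub=m[120:240,235:285]
# right edge of brown per row, gradient based sub-pixel on (R-B)
d=(i[...,0]-i[...,2]).astype(float)
for v in range(138,236,4): print(v,[int(x) for x in d[v,258:280]])
for u in (255,260,265): print(u,[int(x) for x in d[134:152,u]],[int(x) for x in d[218:240,u]])
```

```text
[0.57011853 0.0518163  0.07482224] [-7.95756522e-02  3.12307717e+00  7.28033162e-04] [-0.2191269   0.46996614 -1.84233635]
138 [82, 83, 84, 83, 83, 82, 83, 82, 82, 82, 81, 80, 78, 80, 82, 82, 81, 81, 82, 85, 84, 83]
142 [83, 84, 82, 82, 83, 81, 82, 78, 82, 81, 81, 84, 81, 81, 81, 84, 80, 82, 83, 83, 81, 82]
146 [68, 66, 68, 69, 67, 64, 69, 67, 67, 66, 71, 67, 65, 63, 72, 83, 83, 83, 82, 84, 83, 83]
150 [69, 64, 68, 68, 68, 65, 65, 67, 66, 64, 66, 64, 66, 55, 42, 42, 42, 44, 43, 40, 43, 43]
154 [68, 71, 68, 66, 64, 65, 67, 69, 67, 69, 63, 66, 66, 58, 27, 12, 11, 11, 10, 11, 10, 8]
158 [68, 69, 70, 72, 70, 67, 65, 62, 67, 67, 62, 61, 66, 58, 33, 14, 10, 12, 9, 9, 9, 10]
162 [69, 67, 70, 70, 71, 67, 71, 69, 66, 65, 64, 61, 62, 61, 39, 11, 9, 10, 10, 10, 10, 10]
166 [64, 69, 72, 72, 70, 69, 65, 69, 69, 70, 69, 66, 68, 64, 44, 14, 8, 7, 8, 10, 9, 8]
170 [26, 50, 68, 70, 66, 65, 65, 65, 68, 71, 69, 67, 67, 70, 44, 16, 10, 10, 10, 9, 7, 8]
174 [19, 38, 61, 69, 66, 65, 67, 66, 65, 70, 69, 70, 69, 64, 52, 19, 10, 7, 8, 8, 10, 11]
178 [19, 35, 57, 68, 69, 65, 67, 64, 66, 70, 66, 66, 66, 66, 53
[... 1039 characters left out ...]
3, 20, 8, 11, 8, 11]
230 [20, 17, 16, 17, 16, 19, 34, 44, 43, 40, 42, 44, 38, 33, 28, 26, 23, 13, 12, 10, 12, 13]
234 [87, 88, 89, 89, 86, 85, 83, 84, 83, 81, 77, 72, 73, 71, 74, 76, 76, 79, 79, 83, 87, 88]
255 [83, 83, 84, 84, 81, 83, 83, 84, 81, 79, 72, 73, 74, 74, 74, 75, 73, 74] [12, 16, 16, 17, 16, 10, 15, 16, 16, 15, 18, 17, 18, 14, 17, 32, 61, 67, 67, 67, 64, 65]
260 [83, 83, 83, 83, 84, 83, 80, 83, 82, 79, 70, 68, 68, 67, 67, 68, 68, 64] [16, 16, 17, 19, 16, 17, 9, 19, 19, 17, 18, 20, 16, 27, 57, 88, 89, 85, 79, 73, 69, 70]
265 [84, 82, 86, 84, 82, 80, 82, 81, 78, 78, 71, 67, 67, 64, 66, 67, 67, 68] [11, 10, 5, 7, 7, 11, 10, 14, 11, 25, 47, 52, 44, 18, 41, 83, 84, 80, 81, 76, 72, 71]
```

Run:
```python
from h import *
from scipy.ndimage import map_coordinates
from scipy.optimize import least_squares
c=read_camera("top")
g=cv2.cvtColor(cv2.imread("pics/top0.png"),cv2.COLOR_BGR2GRAY).astype(float)
th=np.radians(np.arange(0,360,3));rr=np.arange(21,30,.1);P=[]
for t in th:
    pr=map_coordinates(cv2.GaussianBlur(g,(0,0),.7),[188.7+rr*np.sin(t),259.8+rr*np.cos(t)],order=1)
    d=np.abs(np.gradient(pr));P.append([259.8+rr[d.argmax()]*np.cos(t),188.7+rr[d.argmax()]*np.sin(t)])
W=onz(c,P,.072)[:,:2]
r=least_squares(lambda q:(np.hypot(*(W-q[:2]).T)-q[2])*1e3,[.625,.054,.052],loss="soft_l1");print("pan",r.x,np.median(abs(r.fun)))
r2=least_squares(lambda q:(np.hypot(*(W-q[:2]).T)-.052)*1e3,[.625,.054],loss="soft_l1");print(r2.x)
B=onz(c,[[271.2,143.5],[272.85,190],[274.5,230]],.0955)[:,:2];d=B[0]-B[2];L=np.linalg.norm(d);d/=L
n=np.array([-d[1],d[0]]);print(B,L,np.degrees(np.arctan2(d[1],d[0])),"centre",(B[0]+B[2])/2+.03*n,B[0]-.085*d+.03*n)
o=get_obs();x=R.from_rotvec(o["ee_rot"]).as_matrix();print(o["tcp_pos"],x[:,0],x[:,1])
```

```text
pan [0.62588925 0.0558535  0.05165466] 0.553495606976262
[0.62574844 0.0560329 ]
[[0.71161053 0.02841828]
 [0.61947097 0.02539677]
 [0.54175134 0.02254729]] 0.16996062150828462 1.9795751493843012 centre [0.62564464 0.05546488] [0.62562496 0.0554642 ]
[0.57024895 0.05186612 0.07496981] [-0.99853856 -0.05100099 -0.01787874] [-5.10092352e-02  9.98698182e-01  4.91382332e-06]
```

>>> drive_tool(
  moves=[
    [0,0,0.02,0,0,0,-1],
    [0,0,0.015,0,0,0,-1],
    [0,0,0.01,0,0,0,-1],
    [0,0,0.005,0,0,0,-1],
    [0,0,0.003,0,0,0,-1],
    [0,0,0.003,0,0,0,-1],
    [0,0,0,0,0,0,-1],
  ],
)

```text
t: 14.75
tcp_pos: [0.5701, 0.0519, 0.0579]
ee_rot: [-0.08, 3.123, 0.001]
wrist_force: [0.4, -0.9, -1.7]
opening: 0.0583
gripper_force: 48.5
```

>>> drive_tool(
  moves=[
    [0,0,0.002,0,0,0,-1],
    [0,0,0.002,0,0,0,-1],
    [0,0,0.002,0,0,0,-1],
    [0,0,0.001,0,0,0,-1],
    [0,0,0,0,0,0,-1],
  ],
)

```text
t: 15.25
tcp_pos: [0.5702, 0.0518, 0.0559]
ee_rot: [-0.08, 3.123, 0.001]
wrist_force: [-0.8, 0.1, -0.9]
opening: 0.0585
gripper_force: 48.5
```

Run:
```python
from h import *
o=get_obs();print(o["tcp_pos"],o["wrist_force"],o["moment"])
c=read_camera("scene");cv2.imwrite("pics/i.png",cv2.resize(c["image"][110:230,210:370,::-1],None,fx=5,fy=5,interpolation=cv2.INTER_CUBIC))
```

```text
[0.57024657 0.05184601 0.05586774] [-0.76857637  0.0808881  -0.88638023] [-0.04790022  0.03985322  0.03563648]
```

View pics/i.png

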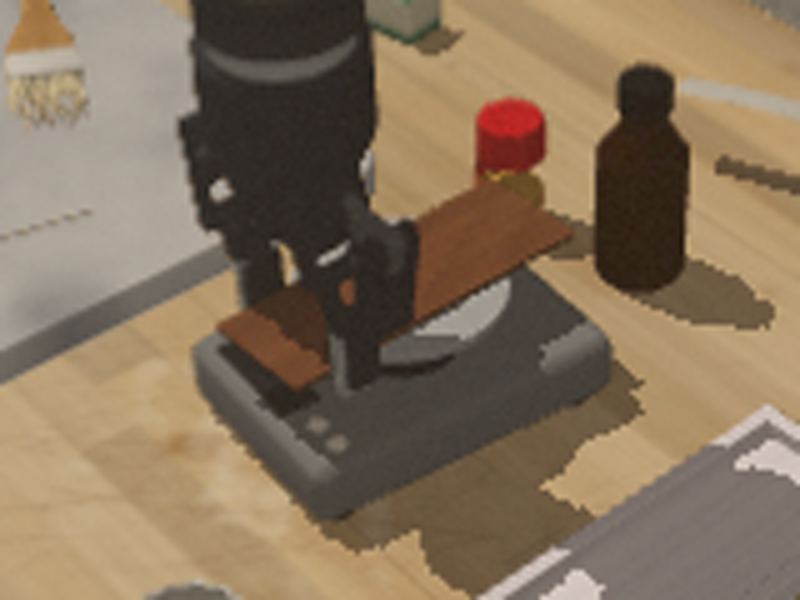

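The board sits just above the pan (crop about 460,310), with the fingers in front of the rim. I'll lower it gently until it touches.

>>> drive_tool(
  moves=[
    [0,0,0.001,0,0,0,-1],
    [0,0,0.001,0,0,0,-1],
    [0,0,0.001,0,0,0,-1],
    [0,0,0,0,0,0,-1],
  ],
)

```text
t: 15.7
tcp_pos: [0.5703, 0.0519, 0.0557]
ee_rot: [-0.08, 3.123, 0.001]
wrist_force: [-2.5, -0.5, 6.4]
opening: 0.0584
gripper_force: 49.0
```

>>> drive_tool(
  moves=[
    [0,0,-0.001,0,0,0,-1],
    [0,0,0,0,0,0,-1],
    [0,0,0,0,0,0,0.5],
    [0,0,0,0,0,0,0.7],
    [0,0,0,0,0,0,1],
    [0,0,0,0,0,0,1],
    [0,0,0,0,0,0,1],
  ],
  newtons=20,
)

```text
t: 16.4
tcp_pos: [0.5701, 0.0519, 0.055]
ee_rot: [-0.08, 3.124, 0.001]
wrist_force: [0.6, -0.0, 0.3]
opening: 0.0855
gripper_force: 0.0
```

>>> drive_tool(
  moves=[
    [0,0,-0.03,0,0,0,1],
    [0,0,-0.07,0,0,0,1],
    [0,0,-0.15,0,0,0,1],
    [0,0,-0.15,0,0,0,1],
    [0.1,0.12,0,0,0,0,1],
    [0.1,0.12,0,0,0,0,1],
    [0.1,0.12,0,0,0,0,1],
    [0.1,0.12,0,0,0,0,1],
  ],
)

```text
t: 17.2
tcp_pos: [0.4399, 0.1905, 0.1741]
ee_rot: [-0.078, 3.122, 0.002]
wrist_force: [1.3, 1.3, -0.4]
opening: 0.0852
gripper_force: 0.0
```

>>> drive_tool(
  moves=[
    [0.05,0.1,0,0,0,0,1],
    [0,0.05,0,0,0,0,1],
    [0,0,0,0,0,0,1],
    [0,0,0,0,0,0,1],
  ],
)

```text
t: 17.6
tcp_pos: [0.4245, 0.2335, 0.1732]
ee_rot: [-0.08, 3.122, 0.0]
wrist_force: [-0.0, 0.0, -0.3]
opening: 0.0854
gripper_force: 0.0
```

Run:
```python
from h import *
c=read_camera("top")
cv2.imwrite("pics/j.png",cv2.resize(c["image"][100:300,190:450,::-1],None,fx=3,fy=3,interpolation=cv2.INTER_CUBIC))
for l,z in(("board",.076),):
    for r in regions_of("top",l)[:1]:
        k=max(cv2.findContours(r["region"].astype(np.uint8),0,1)[0],key=cv2.contourArea).reshape(-1,2)
        print(l,r["conf"],cv2.minAreaRect((onz(c,k,z)[:,:2]*1000).astype(np.float32)))
for l in("ring","cup","vanilla","ginger"):
    for r in landmark_of("top",l)[:1]: print(l,r["conf"],onz(c,r["centre"],0).round(4))
```

```text
board 0.91 ((627.1831665039062, 56.03327178955078), (171.77084350585938, 60.15435028076172), 2.328738212585449)
ring 0.64 [[ 0.4465 -0.0235  0.    ]]
cup 0.56 [[ 0.4967 -0.2732  0.    ]]
vanilla 0.32 [[ 0.6114 -0.1594  0.    ]]
ginger 0.64 [[0.7565 0.1316 0.    ]]
```

View pics/j.png

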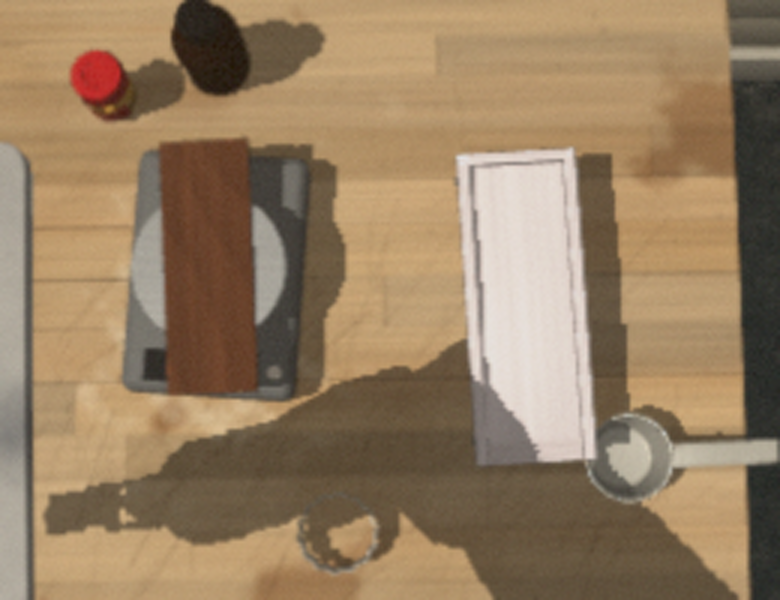

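The board lies flat and centred on the pan: its centre is about (209,266) in the crop, with the pan spanning 131–287. The ring, cup, bottle and jar are where they started, and the gripper is clear.

```bash
python3 -c "
from station import *
print(sign_off())"
```

```text
the job is handed in; nothing more can be done
None
```

The job is handed in: the board lies flat on the scale within about 2 mm of the pan's centre, released at 17.6 s, with the other things where they were.

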